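# Lock out the potter's wheel at its isolator

## Task

The potter's wheel is to be cleaned, so make its supply safe: turn the black handle of the light-grey isolator box on the bench from on to off, then slide the dark steel lock bar through its guide until its nose is fully home against the little stop, so that the handle can no longer be turned on. Leave the pots, jar and brush on the bench as they are, and let go of everything at the end.

Things in the scene. Friction and masses are not known exactly. Their poses are not given: they have to be found in the camera images.
- isolator: Light-grey isolator box fixed to the bench, 170 (x) x 340 (y) x 70 mm high; origin at the centre of its underside, z up, flat top at z = 70. Place and yaw vary. All box offsets are in this frame, in mm. The black handle turns about an upright axis at x = 0, y = -95. A steel lock bar lies on the top and slides along y, centred on x = -24. Two cable glands stick out 30 from its -y end.
- handle (a joint): Handle angle (rad) between hard stops: 0 = on, points along box +y, towards the lock bar, barring the way of its nose (starts here); 1.571 = off, points along box -x. On to off is a quarter turn anticlockwise seen from above. Sprung over centre: about 0.25 N m holds it at either end, and once past half-way (above about 0.82) it snaps to off by itself.
- handle_grip (a point): Point in the middle of the black handle's section, 55 mm out from its turning axis, 28 mm above the box top. The handle is a straight bar 20 mm wide, 24 mm high (16 to 40 mm above the box top), reaching 80 mm out from its axis and 25 mm behind it, on a hub of radius 20 mm. Site y points from the axis to the tip.
- bar_tab (a point): Centre of the upright steel tab near the rear (+y) end of the lock bar: 14 (box x) x 24 (box y) x 42 mm high, from 10 to 52 mm above the box top; this point is 31 mm above the top. Axes parallel to the box's. Bar fully home: this point at box x = -24, y = +98 mm; it starts 61 to 79 mm further back (larger y).
- lockbar: Loose dark steel lock bar, 24 wide, 10 thick, 180 mm long, about 0.3 kg, captive in its guide. Origin: centre of the lower edge of its nose face, the bar running to box +y from there; the tab's centre is 168 mm behind. The nose carries an upright cross plate 64 wide (box x), 10 thick, top 40 mm above the box top. Home: origin at the stop.
- guide (a point): Middle of the aluminium guide, on the box top (box x = -24, y = +46): two rails along box y, 40 long, 39 mm wide over all, 13 high, with two straps over the bar, top 17 mm above the box top. The bar has about 1.5 mm play each side and 2 mm above.
- stop (a point): Point on the box top at the face of the small dark stop block (24 wide, 9 mm high, passes under the handle) that ends the bar's travel: box x = -24, y = -70. The bar's nose face rests here when home.
- lantern: Terracotta lantern-shaped pot, 185 mm high, 130 mm wide, loose, standing on the bench; origin under its centre. Not to be disturbed.
- bowl: Terracotta bowl, 130 mm wide, 60 mm high, loose; origin under its centre. Not to be disturbed.
- paintjar: White paint jar, 70 mm wide, 90 mm high, loose; origin under its centre. Not to be disturbed.
- brush: Paint brush 190 mm long lying on the bench, loose. Not to be disturbed.
Mind the look-alikes: they are no part of the job. Of the things like the lockbar, leave any that is orange or yellow; of the rest the larger one is meant.

How it is judged (in metres and radians):
On the way, in this order (a step that is already met when the one before it is completed fails the run):
1. the handle is turned to off while the lock bar is still back (value of joint handle above 1.42 rad and y of bar_tab in the frame of isolator above 0.12 m), for 0.2 s.
2. the lock bar is fully home (y of bar_tab in the frame of isolator below 0.103 m), for 0.2 s.
At the end, for the whole second after the job is handed in: The handle is at off (within 0.15 rad of its off stop), the lock bar lies in its guide with its nose home on the stop (within 5 mm) and at rest, and nothing is held (value of joint handle above 1.42 rad and y of bar_tab in the frame of isolator below 0.103 m and z of bar_tab in the frame of isolator below 0.105 m and linear speed of lockbar below 0.02 m/s); the robot touches nothing.
It fails at once if a pot, the jar or the brush was moved by more than 20 mm (distance of any of lantern, bowl, paintjar, brush from where it was at the start of the episode above 0.02 m).
It also fails if it takes over 48 s, if anything falls off the work surface, if the arm or the gripper's body presses on something with over 40 N, if the wrist force passes 120 N, or if a joint passes its speed limit or range.

## Robot

A 6-joint arm with a two-finger parallel gripper is mounted at the origin on the work surface. World frame = base frame: x ahead of the robot, y to its left, z up, the work surface at z = 0. Lengths are in mm, angles in degrees, forces in N, time in s.
With the tool pointing down it reaches from about 350 to 850 mm from the base axis. Payload 8.1 kg.
Tool frame: the origin (TCP) lies between the finger pads; the fingertips stand 17 mm ahead of it and the grasp point (between the pads) lies 2 mm behind it; z points along the fingers, y is the line along which they close (so a half turn about z gives the same grasp; the last joint's range is limited). The gripper opens to 85 mm and grips with 20 to 120 N. Pads are 22 mm wide; open, the fingers measure 114 mm over their backs; the gripper's body (76 mm by 85 mm) begins 54 mm behind the grasp point. The pads swing forward as they close: fully open they stand 13 mm farther back than shut.
Start: joints at [-71.184, 7.471, 85.268, -0, 87.261, -4.893], TCP at [241.275, -549.356, 248.292] pointing down, gripper open.
Joint ranges: [-169.43, 169.43], [-51.17, 129.36], [1.28, 143.12], [-76.62, 256.62], [0, 156.53], [-152.29, 152.29]. Speed limits (degrees/s): [136.94, 136.94, 159.86, 180, 180, 180].

## Interface

Orientations are given as [roll, pitch, yaw] about the fixed x, y, z axes, in that order (R = Rz(yaw) Ry(pitch) Rx(roll)).
In Python, from bench import sense, snapshot, hand_in, trace, place_of gives the robot as it stands.
- The arm moves only by the shell command python3 -m handwheel 'ROWS' [FORCE]. ROWS is JSON, a list of rows, each a list of 7 numbers: the opening, from -1 (shut) to 1 (fully open), then the shift along the tool's x, y, z in cm, then the turn, a rotation vector about the tool's x, y, z in rad. A call has 1 to 12 rows; each row shifts and turns the commanded pose from where the row before left it, along the tool's axes as they then stand; what a row does not reach is not made up. A row lasts 1/12 s, in which the tool goes at most 41.7 mm and 7.16 degrees, less where a joint would pass 70% of its speed; a pose out of reach is approached as far as the arm can. A call with a gripper value outside its range is refused whole. The fingers move at their own pace and stop on an object; FORCE is the grip in N (left out, the last holds). Time passes only in rows, so rows that do not move let the fingers close. It gives the time, the measured TCP pose, the force, the opening and the grip force at its end, in the units of the state.
- sense(): the state, without advancing time (a new reading comes with each control period).
- snapshot(name): name is "scene" or "top"; returns a dict with "image" (384x512x3 uint8, red, green, blue), "intrinsics" (3x3 intrinsics, pixels), "R" (3x3) and "t" (3): a world point X has camera coordinates R X + t. Camera axes: x right, y down, z forward; pixel columns grow to the right and rows downward; lengths in mm; the calibration is good to about 2 mm. A picture is of the moment at which its call begins. There is no depth.
- hand_in(): hands the job in; it is judged then, once.
Trained networks look in a picture, given as the dict that the camera call returned (one of the last four; its "shot" number tells which), for a name from the list of things; names that differ only in an ending like _2 or _b are one class to them, and where a whole thing is asked for, a point or a joint stands for the part that bears it (a point fixed in the world has none). Each returns a list of dicts, best first, with "conf" (0 to 1); they miss things now and then, are a little off and sometimes report something else, mostly with a low value. They report only what shows in the picture. A call takes as long as a camera call. They do not tell look-alikes from the thing itself.
- trace(picture, query): "pixels" (384x512 bool, what is visible of it).
- place_of(picture, query): "location" ([x, y, z] in mm, in world coordinates, good to about 4 mm: a listed point, or the origin of a listed thing).
The state is a dict: "time": time; "joint_pos": joint angles; "qd": joint speeds; "joint_efforts": joint torques, N m; "tool_pos": TCP position; "tcp_rot": TCP orientation; "ft_force": force on the tool from outside, world axes, zero at the start; "wrist_torque": the same for the moment, N m; "finger_gap": finger opening in mm; "grip_force": force on a finger pad.
Only numpy, scipy, OpenCV 4.12 (cv2) and the standard library are available. Lean on these libraries where they do the work, as an engineer would, in place of code of your own. Each camera call takes 0.05 s, during which the arm holds its last target. There are 200 camera calls.

## Working session

There is one attempt and no reset: what is moved stays moved. The work goes in short steps, Python scripts to look and compute and a shell command to move; the robot and the scene stay as the last step left them, time stands still between calls to the robot, and variables do not carry over. Pictures are saved under pics/ and viewed, at most 10 in all, crops included, and the job is handed in when it is done.

```bash
ls; mkdir -p pics; python3 - <<'E'
from bench import *
import cv2,numpy as np
for n in ["top","scene"]:
    p=snapshot(n); cv2.imwrite(f"pics/{n}0.png",p["image"][:,:,::-1])
    print(n,"C",np.round(-p["R"].T@p["t"]), "f",p["intrinsics"][0][0])
    for q in ["isolator","handle_grip","bar_tab","lockbar","guide","stop","lantern","bowl","paintjar","brush"]:
        print(q,[(np.round(d["location"]).tolist(),round(d["conf"],2),(lambda c:np.round(c[:2]/c[2]).tolist())(p["intrinsics"]@(p["R"]@np.array(d["location"])+p["t"]))) for d in place_of(p,q)[:4]])
print(sense())
E
```

```text
pics
top C [ 340.    2. 1169.] f 387.29271465013034
isolator [([554.0, -27.0, -0.0], 0.91, [277.0, 186.0])]
handle_grip [([541.0, -70.0, 97.0], 0.91, [293.0, 184.0])]
bar_tab [([775.0, -2.0, 22.0], 0.84, [268.0, 115.0]), ([373.0, -241.0, 34.0], 0.83, [353.0, 245.0]), ([565.0, 135.0, 101.0], 0.78, [220.0, 177.0]), ([336.0, 212.0, 27.0], 0.75, [196.0, 259.0])]
lockbar [([206.0, -279.0, 3.0], 0.92, [366.0, 303.0]), ([277.0, 97.0, 2.0], 0.83, [237.0, 279.0]), ([856.0, -78.0, 3.0], 0.68, [291.0, 93.0]), ([527.0, -28.0, 74.0], 0.57, [278.0, 191.0])]
guide [([537.0, 21.0, 74.0], 0.72, [261.0, 188.0])]
stop [([510.0, -92.0, 69.0], 0.8, [301.0, 197.0]), ([538.0, 470.0, 1.0], 0.28, [116.0, 194.0])]
lantern [([537.0, 470.0, -2.0], 0.94, [116.0, 194.0])]
bowl [([644.0, -435.0, 2.0], 0.86, [409.0, 155.0])]
paintjar [([477.0, -449.0, 0.0], 0.63, [418.0, 209.0])]
brush [([334.0, 364.0, 3.0], 0.86, [147.0, 261.0])]
scene C [1091.  576. 1361.] f 451.135865879628
isolator [([554.0, -25.0, 2.0], 0.8, [251.0, 200.0]), ([546.0, -64.0, 98.0], 0.73, [245.0, 177.0])]
handle_grip [([543.0, -65.0, 96.0], 0.8,
[... 715 characters left out ...]
, 231.0])]
{'time': 1.1, 'joint_pos': array([-7.11832938e+01,  7.47181892e+00,  8.52663576e+01, -1.44632437e-03,
        8.72613974e+01, -4.89254684e+00]), 'qd': array([-0.02556723,  0.00856607, -0.06571556, -0.01665171,  0.03263824,
        0.03636765]), 'joint_efforts': array([ 1.04069710e-03, -5.69331801e+01, -5.00871527e+01, -1.82935310e-04,
        1.17029507e-03,  1.69350426e-05]), 'tool_pos': array([ 241.27889204, -549.36329455,  248.29925309]), 'tcp_rot': array([1.79999699e+02, 1.47575592e-03, 2.37093221e+01]), 'ft_force': array([-0.29627044, -0.14190753, -0.15681968]), 'wrist_torque': array([ 0.00343811, -0.01381847, -0.03085192]), 'grip_force': 0.0, 'finger_gap': 85.38435828748673}
```

View pics/top0.png

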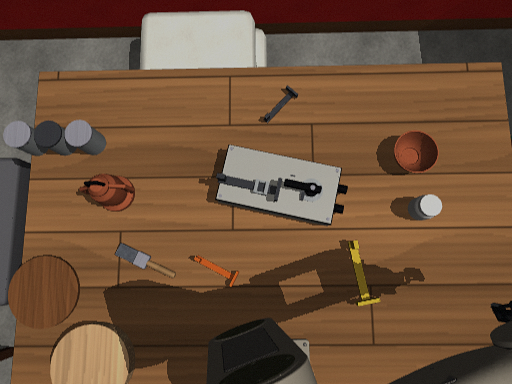

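View pics/scene0.png

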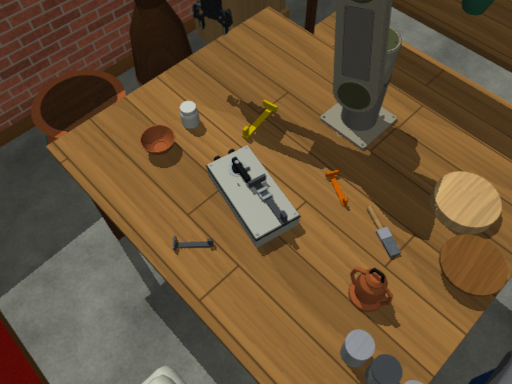

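Candidates for the lock bar in the top view are: dark bar in the guide on the box (220–280, 177–191), yellow (360,272), orange (215,268) and a small dark one loose on the bench (280,103). The large dark one on the box fits: it is not orange or yellow, it is larger than the loose one, and it sits in the guide. I'll confirm it in a crop and fit the box pose.

```bash
cat > h.py <<'E'
from bench import *
import cv2,numpy as np
from scipy.optimize import least_squares
W=np.array([[554,-26],[542,-67.5],[538.5,21.5],[511.5,-92.5]]);B=np.array([[0,0],[0,-40],[-24,46],[-24,-70]])
Rm=lambda a:np.array([[np.cos(a),-np.sin(a)],[np.sin(a),np.cos(a)]])
s=least_squares(lambda q:(B@Rm(q[2]).T+q[:2]-W).ravel(),[554,-26,-.23]).x
tobox=lambda w:Rm(s[2]).T@(np.array(w)[:2]-s[:2])
toworld=lambda b:Rm(s[2])@np.array(b)+s[:2]
def st():
    r=sense();print("t",round(r["time"],2),"box",np.round(tobox(r["tool_pos"]),1),"z",round(r["tool_pos"][2],1),"rot",np.round(r["tcp_rot"],1),"F",np.round(r["ft_force"],1),"gap",round(r["finger_gap"],1))
E
python3 - <<'E'
from h import *
print(s,np.degrees(s[2]),np.round(B@Rm(s[2]).T+s[:2]-W,1)); st()
print("tab",tobox([562,133]))
p=snapshot("top"); im=p["image"][:,:,::-1].copy()
def px(b,z):
    c=p["intrinsics"]@(p["R"]@np.r_[toworld(b),z]+p["t"]); return c[:2]/c[2]
c=cv2.resize(im[80:240,190:370],None,fx=4,fy=4,interpolation=cv2.INTER_CUBIC)
for b,z in [((85,170),70),((-85,170),70),((85,-170),70),((-85,-170),70),((0,-95),110),((0,-15),110),((-24,-70),70)]:
    q=((px(b,z)-[190,80])*4+2).astype(int); cv2.circle(c,tuple(int(v) for v in q),4,(0,255,0),1)
cv2.imwrite("pics/crop1.png",c[:600])
E
```

```text
[ 5.51830410e+02 -2.82806031e+01 -2.29904453e-01] -13.172554853077292 [[-2.2 -2.3]
 [ 0.7  0.3]
 [ 0.4  0.5]
 [ 1.   1.5]]
t 1.1 box [-183.6 -578.1] z 248.3 rot [180.    0.   23.7] F [-0.3 -0.1 -0.2] gap 85.4
tab [-26.8513387  159.35450768]
```

View pics/crop1.png

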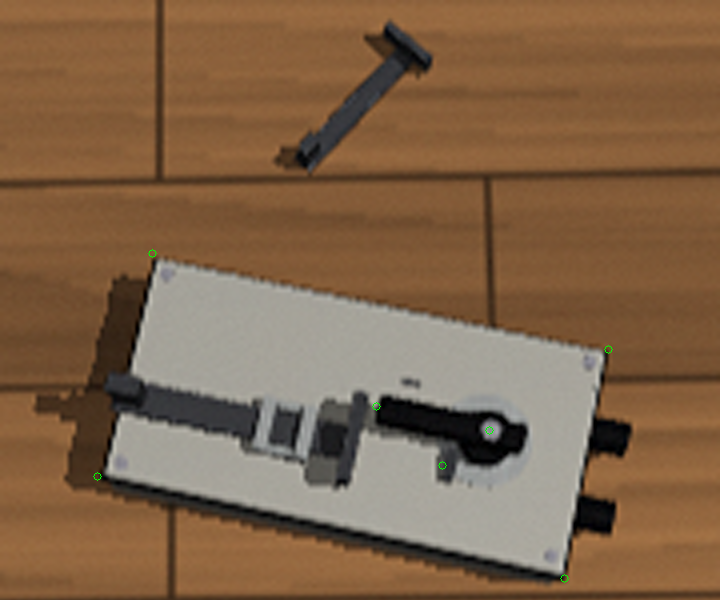

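The crop confirms it: the larger dark bar (crop 105–350, 380–480) lies in the guide with its tab at the left, and the loose one is smaller. The fitted box outline, handle axis and stop agree with the picture. Next I turn the tool to the box axes, so that tool x = box x and tool y = −box y, and approach with the fingers shut.

```bash
python3 -m handwheel '[[-1,0,0,0,0,0,0.107],[-1,0,0,0,0,0,0.107],[-1,0,0,0,0,0,0.107],[-1,0,0,0,0,0,0.107],[-1,0,0,0,0,0,0.107],[-1,0,0,0,0,0,0.109]]' 40
python3 -m handwheel '[[-1,1,-2.5,0,0,0,0],[-1,1,-2.5,0,0,0,0],[-1,1,-2.5,0,0,0,0],[-1,1,-2.5,0,0,0,0],[-1,1,-2.5,0,0,0,0],[-1,1,-2.5,0,0,0,0],[-1,1,-2.5,0,0,0,0],[-1,1,-2.5,0,0,0,0],[-1,1,-2.5,0,0,0,0],[-1,1,-2.5,0,0,0,0]]' >/dev/null
python3 -m handwheel '[[-1,1.2,-2.8,0,0,0,0],[-1,1.2,-2.8,0,0,0,0],[-1,1.2,-2.8,0,0,0,0],[-1,1.2,-2.8,0,0,0,0],[-1,1.2,-2.8,0,0,0,0],[-1,1.2,-2.8,0,0,0,0],[-1,1.2,-2.8,0,0,0,0],[-1,1.2,-2.8,0,0,0,0],[-1,1.2,-2.8,0,0,0,0],[-1,0,0,0,0,0,0]]'
python3 -c "from h import *;st()"
```

```text
time: 1.65
tool_pos: [241.3, -549.3, 248.3]
tcp_rot: [-180.0, 0.0, -13.5]
ft_force: [0.1, -0.2, -1.2]
finger_gap: 12.2
grip_force: 0.0
time: 3.32
tool_pos: [560.5, -103.7, 248.2]
tcp_rot: [-179.9, -0.0, -13.0]
ft_force: [0.9, 0.1, -0.2]
finger_gap: -0.1
grip_force: 0.0
t 3.32 box [ 25.7 -71.5] z 248.2 rot [-179.9   -0.   -13. ] F [ 0.9  0.1 -0.2] gap -0.1
```

```bash
python3 -m handwheel '[[-1,1,-1.3,0,0,0,0],[-1,1,-1.3,0,0,0,0],[-1,0,0,2,0,0,0],[-1,0,0,2,0,0,0],[-1,0,0,2,0,0,0],[-1,0,0,2,0,0,0],[-1,0,0,2,0,0,0],[-1,0,0,2,0,0,0],[-1,0,0,1,0,0,0],[-1,0,0,1,0,0,0],[-1,0,0,0,0,0,0]]'
python3 - <<'E'
from h import *
st()
p=snapshot("top");cv2.imwrite("pics/t2.png",cv2.resize(p["image"][110:240,190:370,::-1],None,fx=4,fy=4))
E
```

```text
time: 4.23
tool_pos: [582.5, -87.2, 106.2]
tcp_rot: [180.0, 0.2, -13.2]
ft_force: [-1.0, -0.4, -0.3]
finger_gap: 0.2
grip_force: 0.0
t 4.23 box [ 43.3 -50.3] z 106.2 rot [180.    0.2 -13.2] F [-1.  -0.4 -0.3] gap 0.2
```

View pics/t2.png

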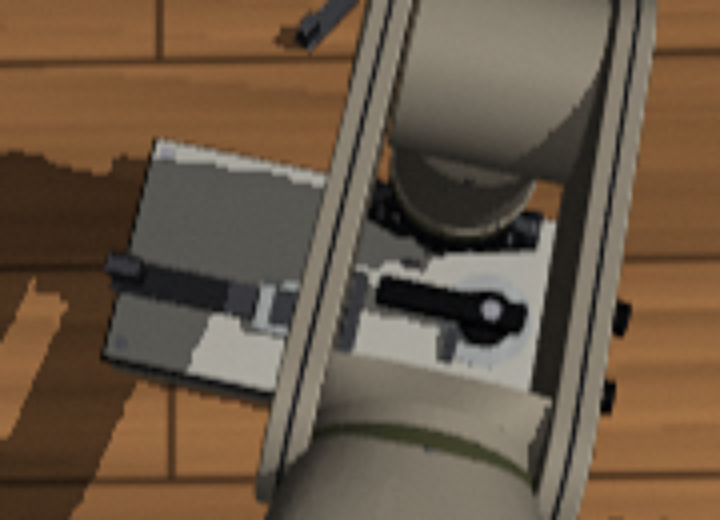

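The shut fingers stand beside the handle on its +x side, at crop (450,230), with the handle at (380–520, 290–320). Push it over centre.

```bash
python3 -m handwheel '[[-1,-0.9,0.1,0,0,0,0],[-1,-0.9,0.1,0,0,0,0],[-1,-0.9,0.1,0,0,0,0],[-1,-0.9,0.1,0,0,0,0],[-1,-0.9,0.1,0,0,0,0],[-1,-0.9,0.1,0,0,0,0],[-1,-0.9,0.1,0,0,0,0],[-1,-0.9,0.1,0,0,0,0],[-1,-0.9,0.1,0,0,0,0],[-1,-0.9,0.2,0,0,0,0],[-1,-0.5,0.2,0,0,0,0],[-1,0,0,0,0,0,0]]'
python3 -m handwheel '[[-1,0.5,-0.5,0,0,0,0],[-1,0,0,-2,0,0,0],[-1,0,0,-2,0,0,0],[-1,0,0,-2,0,0,0],[-1,0,-4,-1,0,0,0],[-1,0,-4,0,0,0,0],[-1,0,-4,0,0,0,0],[-1,0,-4,0,0,0,0],[-1,0,-4,0,0,0,0],[-1,1,-4,0,0,0,0],[-1,1,0,0,0,0,0],[-1,0,0,0,0,0,0]]'
python3 - <<'E'
from h import *
st()
for n in ["top","scene"]:
    p=snapshot(n)
    for q in ["handle_grip","bar_tab"]: print(n,q,[(np.round(tobox(d["location"])),round(d["location"][2]),round(d["conf"],2)) for d in place_of(p,q)])
    if n=="top":cv2.imwrite("pics/t3.png",cv2.resize(p["image"][110:240,190:370,::-1],None,fx=4,fy=4))
E
```

```text
time: 5.28
tool_pos: [487.3, -78.4, 108.5]
tcp_rot: [180.0, 0.0, -13.2]
ft_force: [-0.0, 0.5, 0.5]
finger_gap: -0.1
grip_force: 0.0
time: 6.28
tool_pos: [570.2, 157.1, 178.2]
tcp_rot: [-180.0, -0.1, -13.0]
ft_force: [0.2, -0.5, 0.0]
finger_gap: 0.1
grip_force: 0.0
t 6.28 box [-24.3 184.7] z 178.2 rot [-1.8e+02 -1.0e-01 -1.3e+01] F [ 0.2 -0.5  0. ] gap 0.1
top handle_grip [(array([-57., -97.]), 95, 0.58)]
top bar_tab [(array([-25., 159.]), 102, 0.97), (array([-124., -249.]), 34, 0.9), (array([210.,  81.]), 19, 0.8)]
scene handle_grip [(array([-53., -95.]), 99, 0.49), (array([-127.,  478.]), 4, 0.38)]
scene bar_tab [(array([-29., 157.]), 99, 0.92), (array([205.,  78.]), 20, 0.74), (array([-124., -256.]), 30, 0.72), (array([-268.,  184.]), 21, 0.58)]
```

View pics/t3.png

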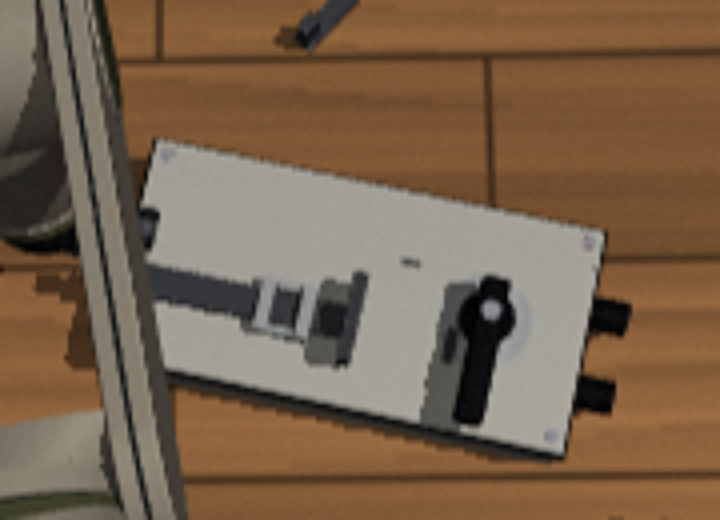

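The handle is at off, at crop (490,310) to (470,415), pointing along −x. The bar is still back, with its tab at box y ≈ 158. Now I go down behind the tab and push it.

```bash
python3 -m handwheel '[[-1,0,-2.5,0,0,0,0],[-1,0,-0.5,1,0,0,0],[-1,0,0,2,0,0,0],[-1,0,0,2,0,0,0],[-1,0,0,1.5,0,0,0],[-1,0,0,1.3,0,0,0],[-1,0,0,0,0,0,0],[-1,0,0,0,0,0,0]]'
python3 -c "from h import *;st()"
python3 -m handwheel '[[-1,0,1,0,0,0,0],[-1,0,0.6,0,0,0,0],[-1,0,0.6,0,0,0,0],[-1,0,0.6,0,0,0,0],[-1,0,0.6,0,0,0,0],[-1,0,0.6,0,0,0,0],[-1,0,0.6,0,0,0,0],[-1,0,0.6,0,0,0,0],[-1,0,0.6,0,0,0,0]]'
python3 - <<'E'
from h import *
st()
p=snapshot("scene")
print([(np.round(tobox(d["location"])),round(d["location"][2]),round(d["conf"],2)) for d in place_of(p,"bar_tab")])
cv2.imwrite("pics/s4.png",cv2.resize(p["image"][120:270,180:340,::-1],None,fx=4,fy=4))
E
```

```text
time: 7.25
tool_pos: [574.7, 183.2, 99.6]
tcp_rot: [180.0, 0.1, -13.2]
ft_force: [1.2, 0.1, 0.4]
finger_gap: 0.2
grip_force: 0.0
t 7.25 box [-25.9 211.1] z 99.6 rot [ 1.80e+02  1.00e-01 -1.32e+01] F [1.2 0.1 0.4] gap 0.2
time: 8.0
tool_pos: [562.9, 127.5, 101.5]
tcp_rot: [-179.9, -0.1, -13.2]
ft_force: [0.8, 4.7, 4.8]
finger_gap: 0.0
grip_force: 3.2
t 8.0 box [-24.7 154.2] z 101.5 rot [-1.799e+02 -1.000e-01 -1.320e+01] F [0.8 4.7 4.8] gap 0.0
[(array([-26., 128.]), 102, 0.88), (array([-267.,  181.]), 19, 0.83), (array([-125., -255.]), 28, 0.68), (array([206.,  77.]), 19, 0.6)]
```

View pics/s4.png

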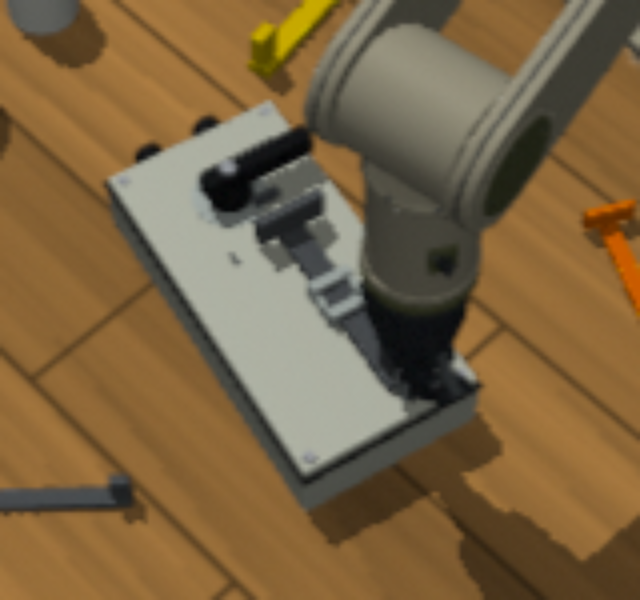

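The bar slides straight: the plate is at crop (290,215), closing on the stop, and the tab is about 30 mm short of home.

```bash
python3 -m handwheel '[[-1,0,0.5,0,0,0,0],[-1,0,0.5,0,0,0,0],[-1,0,0.5,0,0,0,0],[-1,0,0.5,0,0,0,0],[-1,0,0.3,0,0,0,0],[-1,0,0,0,0,0,0]]'
python3 -c "from h import *;st()"
python3 -m handwheel '[[-1,0,0.2,0,0,0,0],[-1,0,0.2,0,0,0,0],[-1,0,0,0,0,0,0]]'
python3 -c "from h import *;st()"
```

```text
time: 8.6
tool_pos: [557.5, 104.9, 101.2]
tcp_rot: [-179.9, -0.1, -13.2]
ft_force: [0.7, 2.6, 6.0]
finger_gap: -0.0
grip_force: 3.4
t 8.6 box [-24.8 130.9] z 101.2 rot [-1.799e+02 -1.000e-01 -1.320e+01] F [0.7 2.6 6. ] gap -0.0
time: 8.85
tool_pos: [556.6, 101.4, 101.2]
tcp_rot: [-179.9, -0.1, -13.2]
ft_force: [0.8, 4.1, 5.9]
finger_gap: -0.1
grip_force: 4.7
t 8.85 box [-24.9 127.3] z 101.2 rot [-1.799e+02 -1.000e-01 -1.320e+01] F [0.8 4.1 5.9] gap -0.1
```

```bash
for i in 1 2 ; do python3 -m handwheel '[[-1,0,0.1,0,0,0,0],[-1,0,0.1,0,0,0,0],[-1,0,0,0,0,0,0]]' >/dev/null
python3 -c "from h import *;st()"; done
```

```text
t 9.1 box [-24.9 125.5] z 101.2 rot [-1.799e+02 -1.000e-01 -1.320e+01] F [0.8 5.6 5.5] gap 0.1
t 9.35 box [-24.9 123.6] z 101.2 rot [-1.799e+02 -1.000e-01 -1.320e+01] F [1.4 5.4 5.9] gap 0.2
```

```bash
for i in 1 2 ; do python3 -m handwheel '[[-1,0,0.1,0,0,0,0],[-1,0,0.1,0,0,0,0],[-1,0,0,0,0,0,0]]' >/dev/null
python3 -c "from h import *;st()"; done
python3 - <<'E'
from h import *
for n in ["scene","top"]:
    p=snapshot(n)
    for q in ["bar_tab","lockbar"]: print(q,[(np.round(tobox(d["location"])),round(d["location"][2]),round(d["conf"],2)) for d in place_of(p,q)])
E
```

```text
t 9.6 box [-24.9 123. ] z 101.3 rot [-1.798e+02 -1.000e-01 -1.320e+01] F [ 3.5 13.4  3.6] gap 0.2
t 9.85 box [-24.9 122.8] z 101.7 rot [-1.796e+02 -1.000e-01 -1.310e+01] F [ 4.8 21.1  4.1] gap -0.0
bar_tab [(array([-266.,  185.]), 21, 0.83), (array([-28.,  93.]), 102, 0.71), (array([205.,  78.]), 19, 0.6), (array([-127., -253.]), 30, 0.46)]
lockbar [(array([307.,  20.]), 2, 0.75), (array([-294.,   61.]), 2, 0.63), (array([ 179., -373.]), 0, 0.61), (array([-23., -71.]), 72, 0.54), (array([-279., -325.]), 0, 0.42)]
bar_tab [(array([-28.,  96.]), 104, 0.83), (array([207.,  79.]), 21, 0.73), (array([-125., -248.]), 36, 0.62), (array([-303.,  333.]), 0, 0.44)]
lockbar [(array([-27., -71.]), 70, 0.75), (array([-277., -322.]), -2, 0.74), (array([309.,  19.]), 3, 0.56), (array([-128.,  483.]), -4, 0.36)]
```

The force rose sharply to 21 N and motion stopped with the nose at y ≈ −71 and the tab at about 95, so the bar is home. Back off and check.

```bash
python3 -m handwheel '[[-1,0,-0.5,0,0,0,0],[-1,0,-1.5,0,0,0,0],[-1,0,-2,0,0,0,0],[-1,0,-2,-1,0,0,0],[-1,0,-2,-2,0,0,0],[-1,0,-2,-2,0,0,0],[-1,0,-2,-2,0,0,0],[-1,0,-1,-2,0,0,0],[-1,0,0,-2,0,0,0],[-1,0,0,-1,0,0,0],[-1,0,0,0,0,0,0],[-1,0,0,0,0,0,0]]'
python3 - <<'E'
from h import *
st()
for n in ["scene","top"]:
    p=snapshot(n)
    for q in ["bar_tab","lockbar","handle_grip"]: print(q,[(np.round(tobox(d["location"])),round(d["location"][2]),round(d["conf"],2)) for d in place_of(p,q)])
    if n=="top":cv2.imwrite("pics/t5.png",cv2.resize(p["image"][110:240,190:370,::-1],None,fx=4,fy=4))
E
```

```text
time: 11.15
tool_pos: [583.8, 219.2, 219.8]
tcp_rot: [180.0, -0.0, -13.2]
ft_force: [0.1, 0.8, -0.4]
finger_gap: 0.3
grip_force: 0.0
t 11.15 box [-25.3 248.2] z 219.8 rot [180.   -0.  -13.2] F [ 0.1  0.8 -0.4] gap 0.3
bar_tab [(array([-28.,  97.]), 101, 0.8), (array([203.,  78.]), 22, 0.77), (array([-123., -254.]), 30, 0.56), (array([-268.,  183.]), 19, 0.46)]
lockbar [(array([308.,  21.]), 4, 0.62), (array([-20., -73.]), 70, 0.56), (array([-277., -323.]), 0, 0.56), (array([-296.,   61.]), 0, 0.54)]
handle_grip [(array([-55., -93.]), 97, 0.84), (array([-25., -74.]), 69, 0.25)]
bar_tab [(array([210.,  77.]), 22, 0.84), (array([-23., 100.]), 102, 0.79), (array([-128., -249.]), 35, 0.79)]
lockbar [(array([-24., -70.]), 71, 0.76), (array([308.,  22.]), 0, 0.6), (array([-278., -322.]), 1, 0.6), (array([-296.,   60.]), 2, 0.6)]
handle_grip [(array([-56., -98.]), 94, 0.76), (array([-28., -71.]), 69, 0.53)]
```

View pics/t5.png

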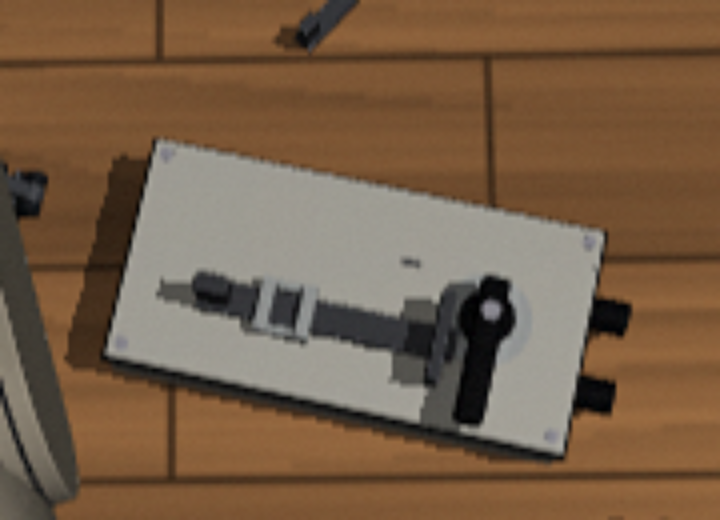

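The handle is at off (490,310 to 470,415), the bar's plate is at the stop (440,340) beside it, the tab is at (210,290), and the gripper is clear.

```bash
python3 -c "from bench import *;print(hand_in())"
```

```text
the job is handed in; nothing more can be done
None
```

The handle is at off and the lock bar is home against the stop. The gripper touches nothing, no pot, jar or brush was touched, and I handed the job in after about 11 s of robot time; the hand-in gave no verdict.

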